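Strap the cigar mould shut with its U-bolt

ROBOT

A 6-joint arm with a two-finger parallel gripper is mounted at the origin on the work surface. World frame = base frame: x ahead of the robot, y to its left, z up, the work surface at z = 0. Lengths are in m, angles in degrees, forces in N, time in s.
With the tool pointing down it reaches from about 0.35 to 0.975 m from the base axis. Payload 4.9 kg.
Tool frame: the origin (TCP) lies on the centre line of the jaws, within the pads' length; the fingertips stand 8 mm ahead of it and the grasp point (between the pads) lies 11 mm behind it (robot.tip_reach is the z of the fingertips in the tool frame, in m); z points along the fingers, y is the line along which they close (so a half turn about z gives the same grasp; the last joint's range is limited). The gripper opens to 85 mm and grips with 20 to 120 N. Pads are 22 mm wide; open, the fingers measure 114 mm over their backs; the gripper's body (76 mm by 85 mm) begins 54 mm behind the grasp point. The pads swing forward as they close: fully open they stand 13 mm farther back than shut.
Start: joints at [-73.969, 3.019, 92.412, -0, 84.569, -6.818], TCP at [0.243, -0.576, 0.239] pointing down, gripper open.
Joint ranges: [-172.51, 172.51], [-57.92, 126.97], [3.15, 148.05], [-58.71, 238.71], [5.1, 150.11], [-179.66, 179.66]. Speed limits (degrees/s): [147.25, 147.25, 180, 180, 180, 180].

INTERFACE

Orientations are given as a 3x3 rotation matrix whose columns are the frame's x, y, z axes.
In Python, from workcell import robot, vision, nets gives the robot as it stands.
- The arm moves only by the tool arm_command, never from a script. Its argument "deltas" is one flat list of numbers, 7 for each row, row after row: the shift along the world's x, y, z in units of 40 mm (1.0 is 40 mm), then the turn, a rotation vector about the world's x, y, z in units of 5 degrees (1.0 is 5 degrees), then the opening, from -1 (shut) to 1 (fully open). In form: [dx, dy, dz, rx, ry, rz, fingers, dx, dy, dz, rx, ry, rz, fingers, ...]. A call has 1 to 12 rows; each row shifts and turns the commanded pose from where the row before left it; what a row does not reach is not made up. A row lasts 1/10 s, in which the tool goes at most 50 mm and 8.59 degrees, less where a joint would pass 70% of its speed; a pose out of reach is approached as far as the arm can. A call is refused whole if a number of a shift passes 1 or a number of a turn 1, either way. A call with a gripper value outside its range is refused whole. The fingers move at their own pace and stop on an object; the grip force is fixed at half the most. Time passes only in rows, so rows that do not move let the fingers close. It gives the time, the measured TCP pose, the force, the opening and the grip force at its end, in the units of the state.
- robot.observe(): the state, without advancing time (a new reading comes with each control period).
- vision.read_camera(name): name is "scene" or "top" or "wrist"; returns the picture (384x512x3 uint8, red, green, blue); there is no depth.
- vision.get_calibration(name): a dict with "vfov" (degrees; the focal length in pixels is half the picture's height over the tangent of half this angle, whatever the lens; pixels are square), "cx", "cy" (the principal point, pixels), "R" (3x3) and "t" (3): a world point X has camera coordinates R X + t; the wrist camera has in their place "T_tool_cam" (4x4, takes a point from camera to tool coordinates, whose origin is the TCP and whose axes are the flange's). Camera axes: x right, y down, z forward; pixel columns grow to the right and rows downward; lengths in m; the calibration is good to about 2 mm. A picture is of the moment at which its call begins: read the wrist's pose just before it. get_calibration takes no time and is no camera call.
- robot.job_done(): hands the job in; it is judged then, once.
Trained networks look in the newest picture that a camera, given by its name, has taken for a name from the list of things; names that differ only in an ending like _2 or _b are one class to them, and where a whole thing is asked for, a point or a joint stands for the part that bears it (a point fixed in the world has none). Each returns a list of dicts, best first, with "p" (0 to 1); they miss things now and then, are a little off and sometimes report something else, mostly with a low value. They report only what shows in the picture. A call takes as long as a camera call. They do not tell look-alikes from the thing itself.
- nets.look_for(camera, name): "point" ([x, y, z] in m, in world coordinates, good to about 4 mm: the middle of the surface that is visible of it).
- nets.silhouettes(camera, name): "pixels" (384x512 bool, what is visible of it).
The state is a dict: "time_s": time; "joints": joint angles; "qvel": joint speeds; "joint_torque": joint torques, N m; "position": TCP position; "eef_rot": TCP orientation; "force": force on the tool from outside, world axes, zero at the start; "ft_torque": the same for the moment, N m; "width": finger opening in m; "gripper_force": force on a finger pad.
Only numpy, scipy, OpenCV 4.12 (cv2) and the standard library are available. Lean on these libraries where they do the work, as an engineer would, in place of code of your own. Each camera call takes 0.05 s, during which the arm holds its last target. There are 200 camera calls.

TASK

Take the wider of the two steel U-bolts out of its wooden block, pass its legs down either side of the round bar that sticks out of the hinged cigar mould and gently into both holes of the bracket plate below (the plate stands a little differently along the bar each time, so feel for the holes). Then, with the U-bolt, press the bar down until the mould is fully shut and the U-bolt sits home on the bar, and let go. Never push hard (stay well under 30 N), do not push on the mould or bracket with the gripper itself, and leave everything else on the table alone.

Things in the scene. Friction and masses are not known exactly. Their poses are not given: they have to be found in the camera images.
- ubolt: the wider steel U-bolt, about 0.18 kg. Origin midway between the leg tips, z up along the legs. Round legs 8 mm thick, round ends, at x = -22 and +22 mm, from z = 0 to the crown's underside at z = 60 mm. Crown 54 (x) x 10 (y) mm, z 60 to 72 mm. Starts upright, legs 30 mm deep in loose holes (12-13 mm) of its block; a 35 mm lift frees it.
- lug (a point): middle of the top of the wider U-bolt's flat grip lug (z = 90 mm of the U-bolt); lug 30 mm (x) x 10 mm (y), z 72 to 90 mm: pinch it and the crown across the 10 mm (y), fingertips no lower than z = 64 mm
- rack: fixed wooden block in which the wider U-bolt is parked, 100 x 50 x 40 mm, origin at the centre of its underside; holes at x = -22 and +22 mm. It swaps places with the small U-bolt's block
- press: the fixed wooden cigar mould and its bracket. Origin on the table under the bar, at the bracket's middle; y runs along the bar towards the mould (y 50 to 250 mm, 150 mm wide, 80 mm high), z up. With the U-bolt home its origin is at x = 0, z = 18 mm and its x axis lies along this x axis (either way round); legs reach well below the plate (free down to z = 8 mm)
- bar (a point): top of the bar when shut, 78 mm above the press's origin. The bar is round steel, 22 mm thick, at x = 0 of the press, sticking out of the hinged upper half from y = 50 to y = -65 mm
- bracket (a point): fixed point 50 mm above the press's origin, level with the plate's top. Steel plate under the bar, 84 (x) x 70 (y) x 6 mm, two through holes 11-12 mm wide at x = -22 and +22 mm (centres). The plate stands anywhere along the bar: the holes' y in the press is -15 to +15 mm, differs each time and is not measured. It is stiff (35 N to move): it stays where it is
- lid (a joint): hinge of the mould's upper half (rad), across the bar at y = 261, z = 52 mm of the press: 0 is shut, grows as it opens, starts at 0.035 to 0.055 (bar 9 to 15 mm high at the bracket). Stiff, stays where left; pressing the bar with 8 to 10 N at the bracket moves it, until it stops hard at 0
- small_ubolt: the narrower U-bolt, legs 30 mm apart, in its own block; leave alone
- jar: glass jar, 72 mm wide, 100 mm high; leave alone
- cup: white cup, 72 mm wide, 80 mm high; leave alone
- knife: round-ended flat leaf blade, 4 mm thick, lying; leave alone
- mallet: wooden mallet, lying; leave alone
- paste: small amber paste jar, 48 mm wide, 70 mm high; leave alone
- cigar0: brown cigar, 138 mm, in the tray; leave alone
- cigar1: brown cigar, 138 mm, in the tray; leave alone
Mind the look-alikes: they are no part of the job. What is shaped like the ubolt but purple, red or yellow is not meant.

How it is judged:
By the outcome, as a careful person would: the job done as asked, in the order asked, and still so for the second after the job is handed in, with the robot touching nothing.
It also fails if it takes over 53 s, if anything falls off the work surface, if the arm or the gripper's body presses on something with over 40 N, if the wrist force passes 120 N, or if a joint passes its speed limit or range.

## Working session

There is one attempt and no reset: what is moved stays moved. The work goes in short steps, Python scripts to look and compute and a tool call to move; the robot and the scene stay as the last step left them, time stands still between calls to the robot, and variables do not carry over. Pictures are saved under pics/ and viewed, at most 10 in all, crops included, and the job is handed in when it is done.

Besides the shell and the picture viewer there is one more tool, called after "Call:" by a JSON object that holds its "fn" and its "kwargs", one argument or row to a line. arm_command: Moves the arm, as the interface text tells. Its arguments: {"type":"object","properties":{"deltas":{"type":"array"}},"required":["deltas"]}

```bash
mkdir -p pics; cat > h.py <<'E'
import numpy as np, cv2
from workcell import robot, vision, nets
def f(c): return 192/np.tan(np.radians(c["vfov"]/2))
def pose(cam,st=None):
    c=vision.get_calibration(cam)
    if cam!="wrist": return c,np.array(c["R"]),np.array(c["t"])
    st=st or robot.observe(); T=np.eye(4); T[:3,:3]=st["eef_rot"]; T[:3,3]=st["position"]
    M=np.linalg.inv(T@np.array(c["T_tool_cam"])); return c,M[:3,:3],M[:3,3]
def proj(P,X):
    c,R,t=P; q=R@np.asarray(X)+t; return np.array([c["cx"]+f(c)*q[0]/q[2],c["cy"]+f(c)*q[1]/q[2]])
def ray(P,uv):
    c,R,t=P; d=R.T@np.array([(uv[0]-c["cx"])/f(c),(uv[1]-c["cy"])/f(c),1]); return -R.T@t,d/np.linalg.norm(d)
def atz(P,uv,z):
    o,d=ray(P,uv); return o+d*(z-o[2])/d[2]
def tri(obs):
    A=np.zeros((3,3));b=np.zeros(3)
    for P,uv in obs:
        o,d=ray(P,uv); M=np.eye(3)-np.outer(d,d); A+=M;b+=M@o
    return np.linalg.solve(A,b)
def save(im,n): cv2.imwrite("pics/"+n,im[:,:,::-1])
E
python3 - <<'E'
from h import *
np.set_printoptions(precision=3,suppress=True)
a=vision.read_camera("scene");b=vision.read_camera("top")
save(a,"scene.png");save(b,"top.png")
for cam in("scene","top"):
    print(cam,pose(cam)[0])
    for n in("ubolt","lug","rack","press","bar","bracket","small_ubolt"):
        try: print(n,[(np.round(r["point"],3),round(r["p"],2),np.round(proj(pose(cam),r["point"]))) for r in nets.look_for(cam,n)][:4])
        except Exception as e: print(n,e)
print(robot.observe())
E
```

```text
scene {'vfov': 55.1002612386837, 'cx': 258.00878999260647, 'cy': 186.27103596525635, 'R': array([[ 0.297,  0.955,  0.014],
       [ 0.753, -0.225, -0.619],
       [-0.588,  0.194, -0.785]]), 't': array([-0.181, -0.338,  1.703])}
ubolt [(array([ 0.347, -0.23 ,  0.069]), 0.57, array([180., 168.])), (array([ 0.323, -0.352,  0.066]), 0.56, array([147., 171.]))]
lug [(array([ 0.346, -0.226,  0.076]), 0.67, array([181., 167.])), (array([ 0.327, -0.353,  0.067]), 0.65, array([147., 172.])), (array([ 0.446, -0.297,  0.082]), 0.56, array([166., 190.])), (array([ 0.41 , -0.395,  0.068]), 0.52, array([138., 191.]))]
rack [(array([ 0.451, -0.297,  0.046]), 0.53, array([168., 197.]))]
press [(array([0.537, 0.033, 0.078]), 0.68, array([261., 189.]))]
bar [(array([0.536, 0.029, 0.088]), 0.71, array([260., 187.])), (array([ 0.447, -0.296,  0.084]), 0.62, array([166., 190.]))]
bracket [(array([0.533, 0.032, 0.078]), 0.79, array([261., 188.]))]
small_ubolt [(array([0.534, 0.034, 0.079]), 0.63, array([261., 188.]))]
top {'vfov': 53.320253008223524, 'cx': 257.47541193186095, 'cy': 188.04557669738136, 'R
[... 631 characters left out ...]
0.98, array([254., 197.]))]
bracket [(array([0.498, 0.045, 0.089]), 0.85, array([255., 197.]))]
small_ubolt [(array([ 0.528, -0.432,  0.1  ]), 0.65, array([427., 186.]))]
{'time_s': 0.8, 'joints': array([-73.97 ,   3.018,  92.41 ,   0.001,  84.568,  -6.818]), 'qvel': array([-0.002,  0.019,  0.002,  0.154, -0.024,  0.051]), 'joint_torque': array([ -0.002, -39.364, -37.044,  -0.   ,   0.   ,   0.   ]), 'position': array([ 0.243, -0.576,  0.239]), 'eef_rot': array([[ 0.922,  0.388,  0.   ],
       [ 0.388, -0.922, -0.   ],
       [ 0.   ,  0.   , -1.   ]]), 'force': array([ 0.101,  0.589, -0.029]), 'ft_torque': array([ 0.007, -0.02 , -0.001]), 'gripper_force': 0.0, 'width': 0.08538658487115677}
```

```bash
python3 - <<'E'
import cv2
a=cv2.imread("pics/scene.png");b=cv2.imread("pics/top.png")
cv2.imwrite("pics/top2.png",cv2.resize(b,(800,600),interpolation=2))
cv2.imwrite("pics/scene2.png",cv2.resize(a[110:290,90:330],(800,600),interpolation=2))
E
```

```text
(no output)
```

View pics/top2.png

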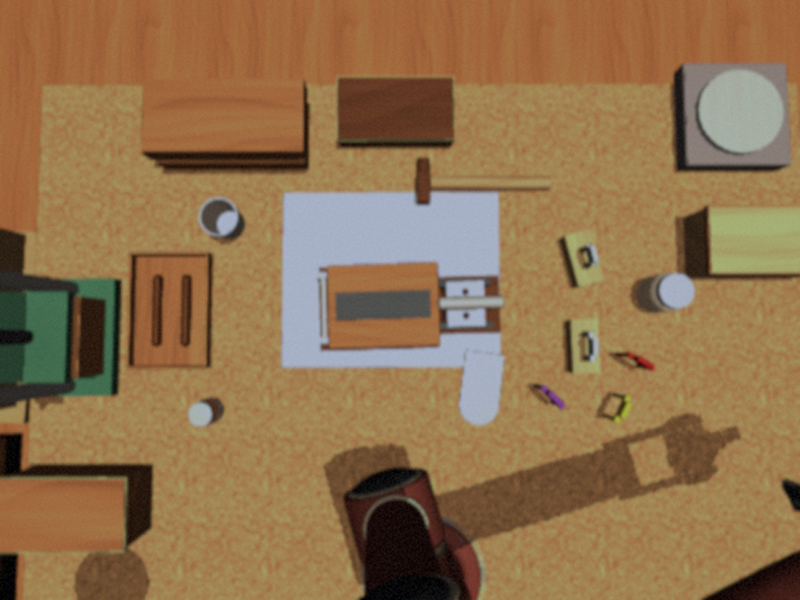

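View pics/scene2.png

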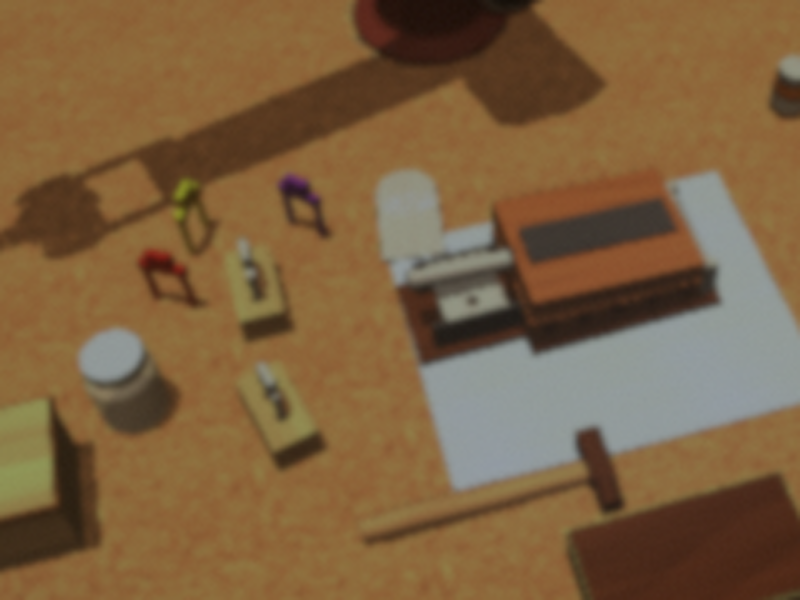

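```bash
python3 - <<'E'
from h import *
np.set_printoptions(precision=4,suppress=True)
print(vision.get_calibration("wrist"),robot.tip_reach)
P=pose("top");k=.64
for n,uv,z in [("A",(583,346),.09),("B",(583,258),.08),("rackA",(584,346),.04),("rackB",(581,258),.04),("barE",(502,301),.09),("bar0",(440,303),.09),("h1",(465,291),.05),("h2",(465,318),.05)]:
    print(n,atz(P,np.array(uv)*k,z))
E
```

```text
{'vfov': 68.76271470077756, 'cx': 253.88040525424148, 'cy': 195.08496108436785, 'T_tool_cam': array([[ 0.0003, -0.9629, -0.2699,  0.068 ],
       [ 1.    ,  0.0002,  0.0005,  0.0005],
       [-0.0005, -0.2699,  0.9629, -0.1335],
       [ 0.    ,  0.    ,  0.    ,  1.    ]])} 0.008
A [ 0.4302 -0.2834  0.09  ]
B [ 0.5889 -0.2904  0.08  ]
rackA [ 0.4292 -0.3006  0.04  ]
rackB [ 0.594 -0.299  0.04 ]
barE [ 0.5108 -0.1406  0.09  ]
bar0 [ 0.5077 -0.0298  0.09  ]
h1 [ 0.5319 -0.0791  0.05  ]
h2 [ 0.4819 -0.0786  0.05  ]
```

Call:
{"fn": "arm_command", "kwargs": {
  "deltas": [0.7,0.88,0,0,0,-0.57,1,0.7,0.88,0,0,0,-0.57,1,0.7,0.88,0,0,0,-0.57,1,0.7,0.88,0,0,0,-0.57,1,0.7,0.88,0,0,0,-0.57,1,0.7,0.88,0,0,0,-0.57,1,0.7,0.88,0,0,0,-0.57,1,0.7,0.88,0,0,0,-0.57,1,0,0,0,0,0,0,1,0,0,0,0,0,0,1]
}}

```text
time_s: 1.8
position: [0.4671, -0.2937, 0.2394]
eef_rot: [[1.0, 0.003, -0.0], [0.003, -1.0, -0.0], [-0.0, 0.0, -1.0]]
force: [0.1, -0.3, 0.9]
width: 0.0853
gripper_force: 0.0
```

```bash
python3 - <<'E'
from h import *
np.set_printoptions(precision=4,suppress=True)
P=pose("wrist");w=vision.read_camera("wrist");save(w,"w1.png");np.savez("P1.npz",R=P[1],t=P[2])
print(robot.observe()["position"],robot.observe()["eef_rot"])
for n in("lug","rack","ubolt"):
    print(n,[(np.round(r["point"],3),round(r["p"],2),np.round(proj(P,r["point"]))) for r in nets.look_for("wrist",n)][:4])
cv2.imwrite("pics/w1b.png",cv2.resize(w[:,:,::-1],(800,600),interpolation=2))
E
```

```text
[ 0.4666 -0.2944  0.2393] [[ 1.      0.0017 -0.0003]
 [ 0.0017 -1.     -0.0004]
 [-0.0003  0.0004 -1.    ]]
lug [(array([ 0.324, -0.355,  0.076]), 0.97, array([303., 296.])), (array([ 0.342, -0.229,  0.066]), 0.85, array([201., 278.])), (array([ 0.44 , -0.299,  0.099]), 0.63, array([258., 213.])), (array([ 0.411, -0.381,  0.071]), 0.56, array([328., 228.]))]
rack [(array([ 0.442, -0.299,  0.041]), 0.7, array([257., 196.]))]
ubolt [(array([ 0.445, -0.304,  0.098]), 0.94, array([263., 208.])), (array([ 0.409, -0.38 ,  0.074]), 0.92, array([328., 231.])), (array([ 0.343, -0.228,  0.069]), 0.91, array([200., 279.])), (array([ 0.327, -0.354,  0.074]), 0.67, array([302., 293.]))]
```

View pics/w1b.png

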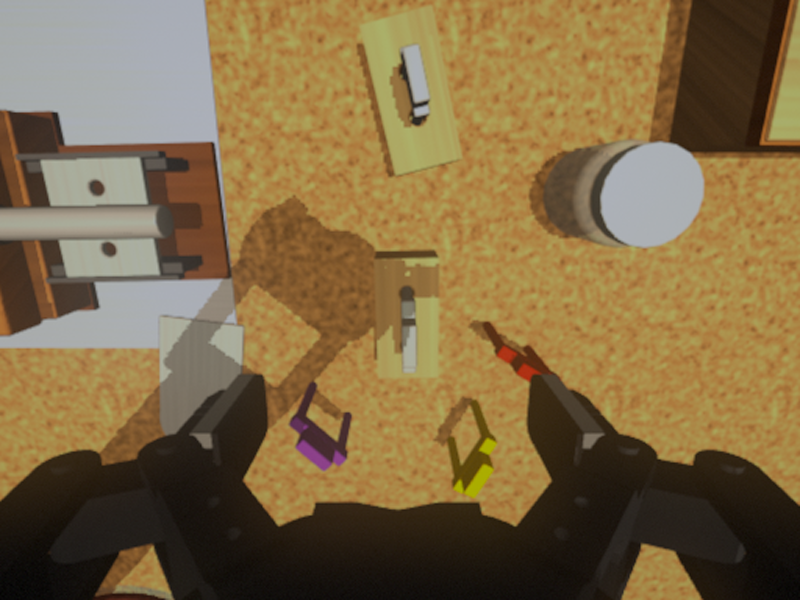

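```bash
python3 - <<'E'
from h import *
np.set_printoptions(precision=4,suppress=True)
P=pose("wrist");k=.64
def L(n,a,b,z):
    A,B=[atz(P,np.array(p)*k,z) for p in(a,b)];print(n,A,B,np.linalg.norm(A-B))
L("near len",(376,262),(376,378),.04);L("near wid",(376,378),(438,378),.04)
L("far len",(362,22),(395,174),.04);L("far wid",(395,174),(460,158),.04)
L("near crown",(408,298),(408,372),.09);L("far crown",(409,45),(421,120),.08)
w=cv2.imread("pics/w1.png")
a=cv2.resize(w[0:120,220:310],(400,533),interpolation=2);b=cv2.resize(w[150:270,210:300],(400,533),interpolation=2)
cv2.imwrite("pics/crop1.png",np.hstack([a,b]))
E
```

```text
near len [ 0.4751 -0.2804  0.04  ] [ 0.3782 -0.2791  0.04  ] 0.09696715782616695
near wid [ 0.3782 -0.2791  0.04  ] [ 0.3781 -0.3304  0.04  ] 0.051270712879235875
far len [ 0.6371 -0.2732  0.04  ] [ 0.5398 -0.2951  0.04  ] 0.09968317250066375
far wid [ 0.5398 -0.2951  0.04  ] [ 0.5508 -0.3419  0.04  ] 0.0481420059590443
near crown [ 0.4597 -0.3037  0.09  ] [ 0.4062 -0.3041  0.09  ] 0.05355339810636407
far crown [ 0.6127 -0.3036  0.08  ] [ 0.5712 -0.3113  0.08  ] 0.04214882922646771
```

View pics/crop1.png

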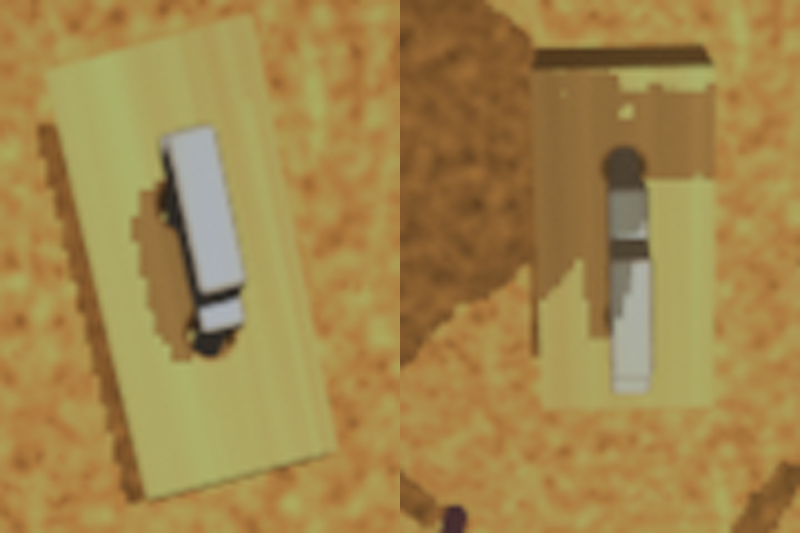

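```bash
python3 - <<'E'
from h import *
np.set_printoptions(precision=4,suppress=True)
P=pose("wrist")
N=lambda x,y:np.array([210+(x-400)/4.444,150+y/4.444]); F=lambda x,y:np.array([220+x/4.444,y/4.444])
print("near hole",atz(P,N(625,165),.04),"crown far edge",atz(P,N(630,188),.082),"lug ends top",atz(P,N(630,258),.10),atz(P,N(631,374),.10))
print("lug corners",[atz(P,N(*p),.10) for p in[(611,374),(650,374),(612,258),(650,258)]])
print("far holes",atz(P,F(170,195),.04),atz(P,F(210,340),.04),"lug",atz(P,F(190,130),.1),atz(P,F(222,290),.1), "crown near",atz(P,F(225,310),.082),atz(P,F(225,325),.082))
print("holes plate",[atz(P,np.array(p)*.64,.05) for p in[(97,187),(109,249)]],"bar",[atz(P,np.array(p)*.64,.09) for p in[(0,224),(165,221)]])
E
```

```text
near hole [ 0.4511 -0.3045  0.04  ] crown far edge [ 0.4559 -0.3047  0.082 ] lug ends top [ 0.444  -0.3042  0.1   ] [ 0.4152 -0.3047  0.1   ]
lug corners [array([ 0.4152, -0.2999,  0.1   ]), array([ 0.4152, -0.3092,  0.1   ]), array([ 0.444 , -0.3001,  0.1   ]), array([ 0.444 , -0.3088,  0.1   ])]
far holes [ 0.609 -0.301  0.04 ] [ 0.5766 -0.311   0.04  ] lug [ 0.607 -0.304  0.1  ] [ 0.5783 -0.3106  0.1   ] crown near [ 0.5772 -0.3123  0.082 ] [ 0.5743 -0.3123  0.082 ]
holes plate [array([ 0.5309, -0.0833,  0.05  ]), array([ 0.4867, -0.084 ,  0.05  ])] bar [array([ 0.5086, -0.0438,  0.09  ]), array([ 0.5104, -0.149 ,  0.09  ])]
```

Call:
{"fn": "arm_command", "kwargs": {
  "deltas": [-0.3,-0.08,-0.75,0,0,0,1,-0.3,-0.08,-0.75,0,0,0,1,-0.3,-0.08,-0.75,0,0,0,1,0,0,0,0,0,0,1,0,0,0,0,0,0,1,0,0,0,0,0,0,1]
}}

```text
time_s: 2.6
position: [0.4318, -0.3052, 0.1517]
eef_rot: [[1.0, 0.0, 0.003], [0.0, -1.0, -0.002], [0.003, 0.002, -1.0]]
force: [0.4, -0.8, 0.7]
width: 0.0854
gripper_force: 0.0
```

```bash
python3 - <<'E'
from h import *
np.set_printoptions(precision=4,suppress=True)
P=pose("wrist");w=vision.read_camera("wrist");save(w,"w2.png");print(robot.observe()["position"])
for n in("lug","ubolt"):
    print(n,[(np.round(r["point"],3),round(r["p"],2),np.round(proj(P,r["point"]))) for r in nets.look_for("wrist",n)][:4])
m=[r for r in nets.silhouettes("wrist","ubolt")]
for r in m:
    v,u=np.nonzero(r["pixels"]);print(r["p"],u.min(),u.max(),v.min(),v.max())
c=proj(P,[.43,-.3045,.1]);print(c)
x0,y0=int(c[0])-80,max(int(c[1])-60,0);print(x0,y0)
cv2.imwrite("pics/w2b.png",cv2.resize(w[y0:y0+120,x0:x0+160,::-1],(800,600),interpolation=2))
E
```

```text
[ 0.4321 -0.3052  0.1519]
lug [(array([ 0.44, -0.3 ,  0.1 ]), 0.96, array([245., 207.])), (array([ 0.335, -0.236,  0.07 ]), 0.92, array([175., 308.])), (array([ 0.413, -0.382,  0.071]), 0.73, array([347., 227.])), (array([ 0.335, -0.362,  0.07 ]), 0.61, array([316., 308.]))]
ubolt [(array([ 0.338, -0.236,  0.07 ]), 0.84, array([175., 305.])), (array([ 0.442, -0.295,  0.1  ]), 0.67, array([238., 204.])), (array([ 0.413, -0.383,  0.072]), 0.67, array([348., 227.])), (array([ 0.331, -0.361,  0.068]), 0.58, array([314., 309.]))]
0.94 315 385 200 257
0.86 285 327 266 332
0.72 241 256 167 244
0.69 156 205 251 330
[251.6486 220.1832]
171 160
```

View pics/w2b.png

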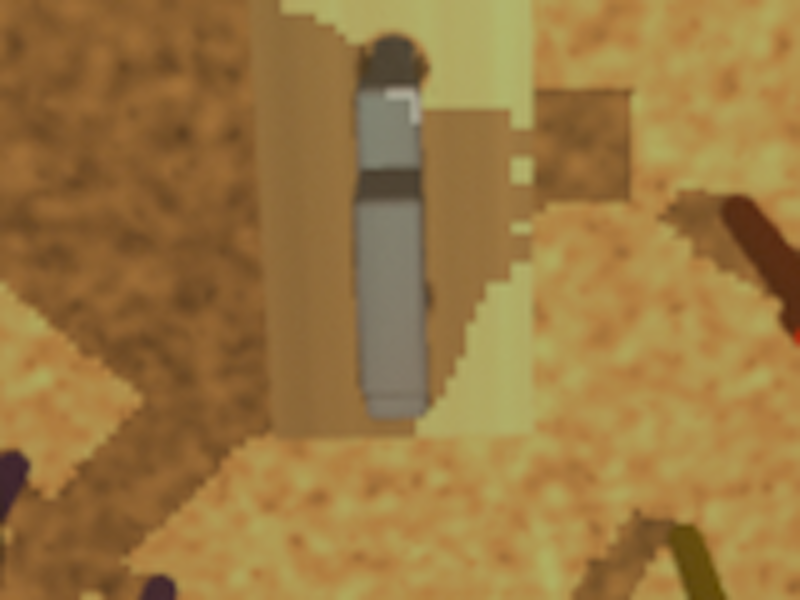

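```bash
python3 - <<'E'
from h import *
np.set_printoptions(precision=4,suppress=True)
P=pose("wrist");c=P[0];d=np.load("P1.npz");P1=(c,d["R"],d["t"])
N=lambda x,y:np.array([210+(x-400)/4.444,150+y/4.444]); C=lambda x,y:np.array([171+x/5,160+y/5])
for n,a,b in[("lug far end",(630,258),(390,200)),("lug near end",(631,374),(395,392)),("crown far",(630,188),(389,87)),("hole",(625,165),(393,60))]:
    print(n,tri([(P1,N(*a)),(P,C(*b))]))
print([atz(P,C(*p),.1) for p in[(357,200),(421,200),(359,390),(428,390)]])
E
```

```text
lug far end [ 0.4472 -0.3023  0.1071]
lug near end [ 0.4217 -0.3028  0.1123]
crown far [ 0.4596 -0.3022  0.0932]
hole [ 0.4564 -0.3022  0.0577]
[array([ 0.4448, -0.2974,  0.1   ]), array([ 0.4448, -0.3062,  0.1   ]), array([ 0.4166, -0.2975,  0.1   ]), array([ 0.4166, -0.3073,  0.1   ])]
```

Call:
{"fn": "arm_command", "kwargs": {
  "deltas": [-0.05,0.05,-0.42,0,0,0,1,0,0,-0.42,0,0,0,1,0,0,-0.42,0,0,0,1,0,0,-0.42,0,0,0,1,0,0,0,0,0,0,1,0,0,0,0,0,0,-1,0,0,0,0,0,0,-1,0,0,0,0,0,0,-1,0,0,0,0,0,0,-1,0,0,0,0,0,0,-1,0,0,0,0,0,0,-1,0,0,0,0,0,0,-1]
}}

```text
time_s: 4.0
position: [0.4289, -0.3022, 0.0827]
eef_rot: [[1.0, 0.001, 0.001], [0.001, -1.0, -0.001], [0.001, 0.001, -1.0]]
force: [-1.1, 0.1, 2.6]
width: 0.0091
gripper_force: 60.0
```

Call:
{"fn": "arm_command", "kwargs": {
  "deltas": [0,0,0.3,0,0,0,-1,0,0,0.7,0,0,0,-1,0,0,1,0,0,0,-1,0,0,1,0,0,0,-1,0.2,0.5,0.2,0,0,0,-1,0.4,0.9,0,0,0,0,-1,0.4,0.9,0,0,0,0,-1,0.4,0.9,0,0,0,0,-1,0.4,0.9,0,0,0,0,-1,0.2,0.7,0,0,0,0,-1,0,0,0,0,0,0,-1,0,0,0,0,0,0,-1]
}}

```text
time_s: 5.2
position: [0.5084, -0.1095, 0.2099]
eef_rot: [[1.0, 0.002, -0.001], [0.002, -1.0, -0.0], [-0.001, 0.0, -1.0]]
force: [0.3, -0.1, -1.8]
width: 0.0085
gripper_force: 59.6
```

```bash
python3 - <<'E'
from h import *
np.set_printoptions(precision=4,suppress=True)
s=robot.observe();P=pose("wrist",s);w=vision.read_camera("wrist");save(w,"w3.png");np.savez("P3.npz",R=P[1],t=P[2])
print(s["position"],s["force"],s["width"])
t=vision.read_camera("top");save(t,"top3.png")
cv2.imwrite("pics/w3b.png",np.hstack([cv2.resize(w[90:384,100:400,::-1],(400,392),interpolation=2),cv2.resize(t[160:260,210:312,::-1],(400,392),interpolation=2)]))
E
```

```text
[ 0.5084 -0.1095  0.2099] [ 0.2885 -0.1436 -1.7754] 0.008452888962625539
```

View pics/w3b.png

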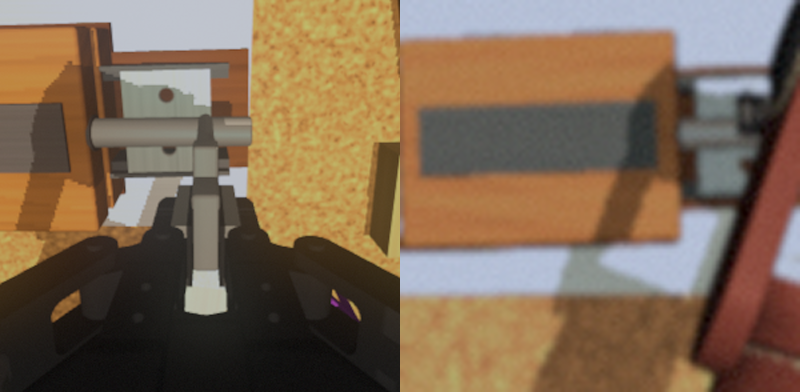

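```bash
python3 - <<'E'
from h import *
np.set_printoptions(precision=4,suppress=True)
P=pose("wrist");C=lambda x,y:np.array([100+x*.75,90+y*.75])
print("holes",[atz(P,C(*p),.05) for p in[(166,95),(168,149)]])
for z in(.085,.09,.1): print("bar",z,[atz(P,C(*p),z-.011) for p in[(105,132),(248,128.5)]])
print("plate corners",[atz(P,C(*p),.05) for p in[(121,73),(211,69),(122,172),(212,172)]])
print("lid face y",[atz(P,C(*p),.09) for p in[(92,30),(100,200)]])
for n,uv,z in[("lug top far",(205,193),.228),("lug near",(205,288),.228),("crown far",(205,142),.21),("leg far bottom?",(205,118),.138)]: print(n,atz(P,C(*uv),z))
# 
d=np.load("P1.npz");P1=(P[0],d["R"],d["t"])
print("tri holes",[tri([(P1,np.array(a)*.64),(P,C(*b))]) for a,b in[((97,187),(166,95)),((109,249),(168,149))]])
print("tri bar end",tri([(P1,np.array((167,221))*.64),(P,C(251,128.5))]))
w=cv2.imread("pics/w3.png");cv2.imwrite("pics/w3c.png",cv2.resize(w[130:250,160:320],(800,600),interpolation=2))
E
```

```text
holes [array([ 0.5311, -0.0806,  0.05  ]), array([ 0.4866, -0.081 ,  0.05  ])]
bar 0.085 [array([ 0.5072, -0.037 ,  0.074 ]), array([ 0.5099, -0.1432,  0.074 ])]
bar 0.09 [array([ 0.5085, -0.0383,  0.079 ]), array([ 0.5111, -0.1426,  0.079 ])]
bar 0.1 [array([ 0.5111, -0.0411,  0.089 ]), array([ 0.5136, -0.1414,  0.089 ])]
plate corners [array([ 0.5483, -0.0462,  0.05  ]), array([ 0.5513, -0.1159,  0.05  ]), array([ 0.4666, -0.0421,  0.05  ]), array([ 0.4666, -0.1172,  0.05  ])]
lid face y [array([ 0.5797, -0.0378,  0.09  ]), array([ 0.4596, -0.034 ,  0.09  ])]
lug top far [ 0.5258 -0.1112  0.228 ]
lug near [ 0.4888 -0.1112  0.228 ]
crown far [ 0.5384 -0.1112  0.21  ]
leg far bottom? [ 0.5318 -0.1113  0.138 ]
tri holes [array([ 0.531 , -0.0805,  0.0488]), array([ 0.4864, -0.0809,  0.0482])]
tri bar end [ 0.5109 -0.1443  0.0816]
```

View pics/w3c.png

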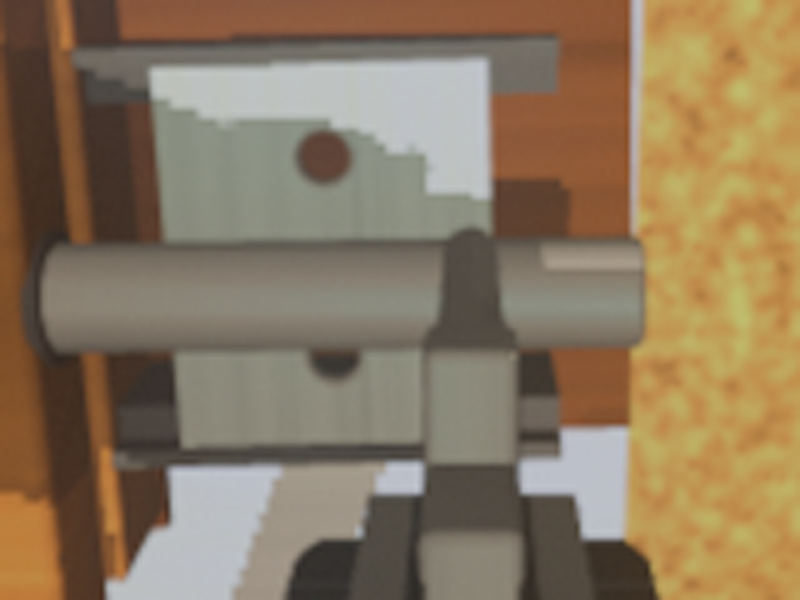

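```bash
python3 - <<'E'
import cv2
w=cv2.imread("pics/w3.png");cv2.imwrite("pics/w3d.png",cv2.resize(w[190:350,190:320],(650,600),interpolation=2,dst=None)*1)
E
```

```text
(no output)
```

View pics/w3d.png

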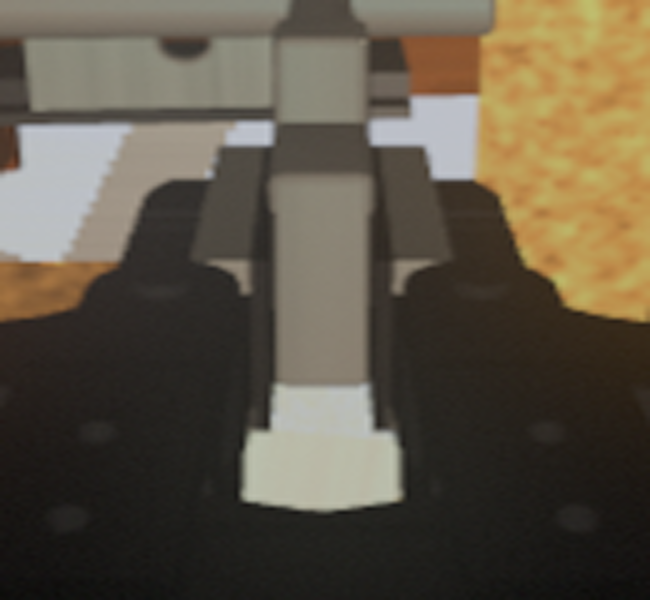

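Call:
{"fn": "arm_command", "kwargs": {
  "deltas": [0,0.4,0,0,0,0.28,-1,0,0.35,0,0,0,0,-1,0,0,0,0,0,0,-1,0,0,-0.3,0,0,0,-1,0,0,-0.3,0,0,0,-1,0,0,-0.3,0,0,0,-1,0,0,-0.3,0,0,0,-1,0,0,-0.3,0,0,0,-1,0,0,0,0,0,0,-1,0,0,0,0,0,0,-1]
}}

```text
time_s: 6.3
position: [0.5085, -0.0799, 0.1496]
eef_rot: [[1.0, 0.025, -0.001], [0.025, -1.0, 0.0], [-0.001, -0.0, -1.0]]
force: [-0.0, 0.5, -2.4]
width: 0.0091
gripper_force: 59.5
```

```bash
python3 - <<'E'
from h import *
np.set_printoptions(precision=4,suppress=True)
s=robot.observe();P=pose("wrist",s);w=vision.read_camera("wrist");save(w,"w4.png")
print(s["position"],s["eef_rot"],s["force"],s["width"])
a=vision.read_camera("scene");save(a,"scene4.png")
cv2.imwrite("pics/w4b.png",np.hstack([cv2.resize(w[80:230,180:330,::-1],(500,500),interpolation=2),cv2.resize(a[140:240,210:270,::-1],(300,500),interpolation=2)]))
E
```

```text
[ 0.5085 -0.0799  0.1496] [[ 0.9997  0.0252 -0.0008]
 [ 0.0252 -0.9997  0.0003]
 [-0.0008 -0.0003 -1.    ]] [-0.0073  0.4599 -2.3919] 0.009061446268178128
```

View pics/w4b.png

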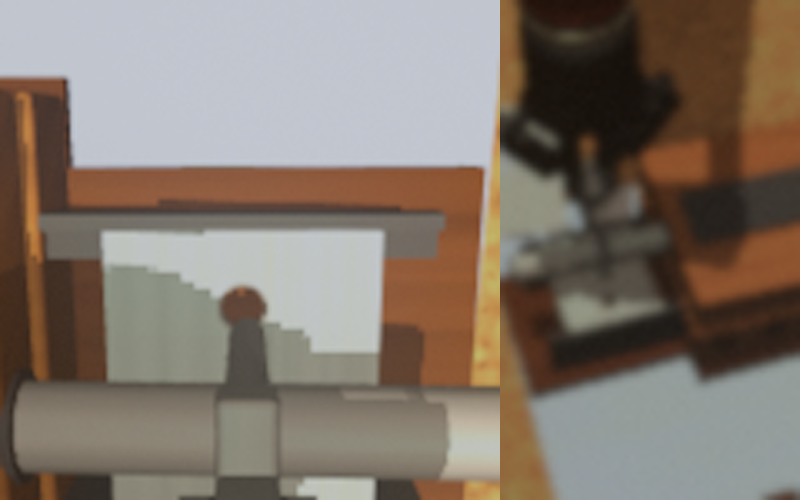

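```bash
python3 - <<'E'
from h import *
np.set_printoptions(precision=4,suppress=True)
s=robot.observe();P=pose("wrist",s);C=lambda x,y:np.array([180+x*.3,80+y*.3])
R=np.array(s["eef_rot"]);t=np.array(s["position"])
g=lambda uv,z:R.T@(atz(P,C(*uv),z)-t)
print("hole",g((243,306),.05),"crown near-face edge",g((248,399),.1496),"legtip",g((250,318),.077))
print("bar edges",g((330,384),.085),g((330,474),.085), "plate edges",[g(p,.05) for p in[(103,232),(384,232)]])
print(proj(P,t+R@[.023,0,t[2]-.05]),proj(P,t+R@[.023,0,.0727]),C(243,306),C(250,320))
E
```

```text
hole [ 0.0231 -0.0001  0.1009] crown near-face edge [0.028  0.0009 0.0013] legtip [0.0255 0.0016 0.0739]
bar edges [0.0123 0.0193 0.0659] [-0.009   0.0198  0.0658] plate edges [array([ 0.0417, -0.0349,  0.1009]), array([0.0418, 0.035 , 0.1009])]
[253.0002 171.8659] [252.9109 178.9814] [252.9 171.8] [255. 176.]
```

Call:
{"fn": "arm_command", "kwargs": {
  "deltas": [0,0.03,-0.1,0,0,0,-1,0,0,-0.15,0,0,0,-1,0,0,-0.15,0,0,0,-1,0,0,-0.1,0,0,0,-1,0,0,-0.05,0,0,0,-1,0,0,0,0,0,0,-1]
}}

```text
time_s: 7.0
position: [0.5083, -0.0786, 0.1275]
eef_rot: [[1.0, 0.025, -0.001], [0.025, -1.0, 0.0], [-0.001, -0.0, -1.0]]
force: [-0.3, -0.8, -2.9]
width: 0.0088
gripper_force: 59.6
```

Call:
{"fn": "arm_command", "kwargs": {
  "deltas": [0,0,-0.05,0,0,0,-1,0,0,-0.05,0,0,0,-1,0,0,-0.05,0,0,0,-1,0,0,0,0,0,0,-1]
}}

```text
time_s: 7.4
position: [0.5085, -0.0787, 0.1217]
eef_rot: [[1.0, 0.025, -0.001], [0.025, -1.0, 0.0], [-0.001, -0.0, -1.0]]
force: [-0.9, 1.1, -2.9]
width: 0.0088
gripper_force: 59.6
```

Tips are about at the plate's top, with no contact yet; continuing in small steps.

Call:
{"fn": "arm_command", "kwargs": {
  "deltas": [0,0,-0.05,0,0,0,-1,0,0,-0.05,0,0,0,-1,0,0,0,0,0,0,-1]
}}

```text
time_s: 7.7
position: [0.5084, -0.0786, 0.1177]
eef_rot: [[1.0, 0.025, -0.001], [0.025, -1.0, 0.0], [-0.001, -0.0, -1.0]]
force: [-0.1, -0.0, -2.0]
width: 0.0087
gripper_force: 59.6
```

Call:
{"fn": "arm_command", "kwargs": {
  "deltas": [0,0,-0.05,0,0,0,-1,0,0,-0.05,0,0,0,-1,0,0,0,0,0,0,-1]
}}

```text
time_s: 8.0
position: [0.5084, -0.0786, 0.1137]
eef_rot: [[1.0, 0.025, -0.001], [0.025, -1.0, 0.0], [-0.001, -0.0, -1.0]]
force: [-0.4, 1.3, -2.6]
width: 0.0087
gripper_force: 59.6
```

Call:
{"fn": "arm_command", "kwargs": {
  "deltas": [0,0,-0.05,0,0,0,-1,0,0,-0.05,0,0,0,-1,0,0,-0.05,0,0,0,-1,0,0,0,0,0,0,-1]
}}

```text
time_s: 8.4
position: [0.5084, -0.0786, 0.1076]
eef_rot: [[1.0, 0.025, -0.001], [0.025, -1.0, 0.0], [-0.001, -0.0, -1.0]]
force: [-0.3, -0.6, -1.9]
width: 0.009
gripper_force: 59.6
```

Call:
{"fn": "arm_command", "kwargs": {
  "deltas": [0,0,-0.03,0,0,0,-1,0,0,-0.03,0,0,0,-1,0,0,0,0,0,0,-1]
}}

```text
time_s: 8.7
position: [0.5086, -0.0787, 0.1055]
eef_rot: [[1.0, 0.025, -0.0], [0.025, -1.0, 0.0], [-0.0, -0.0, -1.0]]
force: [0.1, -0.7, -2.4]
width: 0.0089
gripper_force: 59.6
```

Call:
{"fn": "arm_command", "kwargs": {
  "deltas": [0,0,-0.03,0,0,0,-1,0,0,-0.03,0,0,0,-1,0,0,0,0,0,0,-1]
}}

```text
time_s: 9.0
position: [0.509, -0.0788, 0.1042]
eef_rot: [[1.0, 0.025, 0.0], [0.025, -1.0, -0.0], [0.0, 0.0, -1.0]]
force: [-1.7, 0.4, 4.1]
width: 0.0086
gripper_force: 60.6
```

Call:
{"fn": "arm_command", "kwargs": {
  "deltas": [0,0,-0.03,0,0,0,-1,0,0,-0.03,0,0,0,-1,0,0,0,0,0,0,-1]
}}

```text
time_s: 9.3
position: [0.5091, -0.0791, 0.1019]
eef_rot: [[1.0, 0.025, 0.001], [0.025, -1.0, -0.001], [0.001, 0.001, -1.0]]
force: [-2.2, 0.1, 4.9]
width: 0.0088
gripper_force: 60.6
```

Call:
{"fn": "arm_command", "kwargs": {
  "deltas": [0,0,-0.03,0,0,0,-1,0,0,-0.03,0,0,0,-1,0,0,0,0,0,0,-1]
}}

```text
time_s: 9.6
position: [0.5092, -0.0794, 0.0995]
eef_rot: [[1.0, 0.025, 0.001], [0.025, -1.0, -0.002], [0.001, 0.002, -1.0]]
force: [-2.7, -0.9, 5.0]
width: 0.0089
gripper_force: 60.6
```

Call:
{"fn": "arm_command", "kwargs": {
  "deltas": [0,0,-0.03,0,0,0,-1,0,0,-0.03,0,0,0,-1,0,0,0,0,0,0,-1]
}}

```text
time_s: 9.9
position: [0.5093, -0.0796, 0.0971]
eef_rot: [[1.0, 0.025, 0.001], [0.025, -1.0, -0.002], [0.001, 0.002, -1.0]]
force: [-2.7, -2.0, 5.2]
width: 0.0089
gripper_force: 60.6
```

Call:
{"fn": "arm_command", "kwargs": {
  "deltas": [0,0,-0.03,0,0,0,-1,0,0,-0.03,0,0,0,-1,0,0,0,0,0,0,-1]
}}

```text
time_s: 10.2
position: [0.5095, -0.0798, 0.095]
eef_rot: [[1.0, 0.025, 0.002], [0.025, -1.0, -0.002], [0.002, 0.002, -1.0]]
force: [-1.8, -2.6, 6.7]
width: 0.0085
gripper_force: 60.9
```

Call:
{"fn": "arm_command", "kwargs": {
  "deltas": [0,0,-0.03,0,0,0,-1,0,0,-0.03,0,0,0,-1,0,0,0,0,0,0,-1]
}}

```text
time_s: 10.5
position: [0.5096, -0.0797, 0.0928]
eef_rot: [[1.0, 0.025, 0.002], [0.025, -1.0, -0.002], [0.002, 0.002, -1.0]]
force: [-2.5, -1.6, 6.3]
width: 0.0084
gripper_force: 61.0
```

Call:
{"fn": "arm_command", "kwargs": {
  "deltas": [0,0,-0.03,0,0,0,-1,0,0,0,0,0,0,-1]
}}

```text
time_s: 10.7
position: [0.5096, -0.0797, 0.0917]
eef_rot: [[1.0, 0.025, 0.002], [0.025, -1.0, -0.002], [0.002, 0.002, -1.0]]
force: [-3.0, -2.3, 7.5]
width: 0.009
gripper_force: 61.0
```

Call:
{"fn": "arm_command", "kwargs": {
  "deltas": [0,0,-0.03,0,0,0,-1,0,0,0,0,0,0,-1]
}}

```text
time_s: 10.9
position: [0.5096, -0.0797, 0.0907]
eef_rot: [[1.0, 0.025, 0.002], [0.025, -1.0, -0.002], [0.002, 0.002, -1.0]]
force: [-3.0, -1.6, 8.4]
width: 0.0089
gripper_force: 61.2
```

Call:
{"fn": "arm_command", "kwargs": {
  "deltas": [0,0,-0.02,0,0,0,-1,0,0,0,0,0,0,-1]
}}

```text
time_s: 11.1
position: [0.5097, -0.0797, 0.0907]
eef_rot: [[1.0, 0.025, 0.002], [0.025, -1.0, -0.002], [0.002, 0.002, -1.0]]
force: [-5.3, -0.6, 12.4]
width: 0.0089
gripper_force: 61.7
```

Call:
{"fn": "arm_command", "kwargs": {
  "deltas": [0,0,-0.02,0,0,0,-1,0,0,0,0,0,0,-1]
}}

```text
time_s: 11.3
position: [0.5098, -0.0797, 0.0905]
eef_rot: [[1.0, 0.025, 0.001], [0.025, -1.0, -0.002], [0.001, 0.002, -1.0]]
force: [-6.6, -0.8, 16.2]
width: 0.0085
gripper_force: 62.2
```

Call:
{"fn": "arm_command", "kwargs": {
  "deltas": [-0.02,0,0.03,0,0,0,-1,0,0,0,0,0,0,-1]
}}

```text
time_s: 11.5
position: [0.5095, -0.0797, 0.0907]
eef_rot: [[1.0, 0.025, 0.004], [0.025, -1.0, -0.002], [0.004, 0.002, -1.0]]
force: [-2.2, -1.2, 7.2]
width: 0.0088
gripper_force: 61.1
```

Call:
{"fn": "arm_command", "kwargs": {
  "deltas": [0,0,0,0,0,0,-0.4,0,0,0,0,0,0,-0.4,0,0,0,0,0,0,-0.4,0,0,0,0,0,0,-0.4,0,0,0,0,0,0,-0.4]
}}

```text
time_s: 12.0
position: [0.5077, -0.0786, 0.0882]
eef_rot: [[1.0, 0.025, -0.0], [0.025, -1.0, 0.0], [-0.0, -0.0, -1.0]]
force: [-0.5, 0.5, 0.2]
width: 0.0257
gripper_force: 0.0
```

Released; rising straight up, then checking.

Call:
{"fn": "arm_command", "kwargs": {
  "deltas": [0,0,0.2,0,0,0,-0.4,0,0,0.4,0,0,0,-0.4,0,0,0.8,0,0,0,-0.4,0,0,1,0,0,0,-0.4,-0.2,0,1,0,0,0,-0.4,-0.3,0,0,0,0,0,-0.4,0,0,0,0,0,0,-0.4]
}}

```text
time_s: 12.7
position: [0.4882, -0.079, 0.227]
eef_rot: [[1.0, 0.025, 0.004], [0.025, -1.0, -0.001], [0.004, 0.001, -1.0]]
force: [0.3, 0.7, -1.0]
width: 0.0256
gripper_force: 0.0
```

```bash
python3 - <<'E'
from h import *
s=robot.observe();print(s["position"],s["force"],s["width"])
w=vision.read_camera("wrist");a=vision.read_camera("scene");save(w,"w5.png");save(a,"scene5.png")
cv2.imwrite("pics/f5.png",np.hstack([cv2.resize(w[60:360,100:400,::-1],(400,400),interpolation=2),cv2.resize(a[140:240,210:310,::-1],(400,400),interpolation=2)]))
P=pose("wrist",s);print([(np.round(r["point"],3),round(r["p"],2)) for r in nets.look_for("wrist","lug")][:3])
E
```

```text
[ 0.48819867 -0.07895213  0.22695961] [ 0.32314603  0.73164463 -0.97258227] 0.025595914958060413
[(array([ 0.416, -0.367,  0.043]), 0.87), (array([ 0.516, -0.078,  0.108]), 0.71), (array([ 0.327, -0.355,  0.074]), 0.68)]
```

View pics/f5.png

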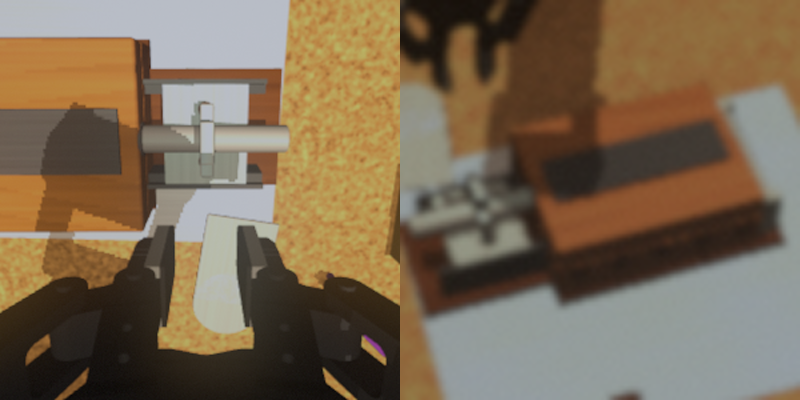

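The pictures show the U-bolt seated across the bar at about (207,130) in the left image. The lug reads about 0.108 m high, which matches home (18 + 90 mm), and the lid is shut.

```bash
python3 -c "
from workcell import robot
print(robot.job_done())"
```

```text
the job is handed in; nothing more can be done
None
```

I put the wider U-bolt through both bracket holes, pressed the bar down until the mould stopped hard at shut (at most about 18 N on the bar), let go, and handed the job in at about 13 s; the result has not been reported.

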